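Slacken a tube's locking ring by two full turns with a fingertip

ROBOT

A 7-joint arm with a two-finger parallel gripper is mounted at the origin on a cart in front of the work surface, level with it; the furniture and walls round the work are solid. World frame = base frame: x ahead of the robot, y to its left, z up, the work surface at z = 0. Lengths are in m, angles in degrees, forces in N, time in s.
With the tool pointing down it reaches from about 0.425 to 0.875 m from the base axis. Payload 4.7 kg.
Tool frame: the origin (TCP) lies on the centre line of the jaws, within the pads' length; the fingertips stand 8 mm ahead of it and the grasp point (between the pads) lies 11 mm behind it; z points along the fingers, y is the direction in which the jaws open and shut (so a half turn about z gives the same grasp; the last joint's range is limited). The gripper opens to 87 mm and grips with 3 to 60 N. Pads are 19 mm wide; open, the fingers measure 117 mm over their backs; the gripper's body (75 mm by 190 mm) begins 51 mm behind the grasp point.
Start: joints at [72.599, 18.392, -4.016, 83.108, 1.295, 78.541, -3.26], TCP at [0.203, -0.617, 0.192] pointing down, gripper open.
Joint ranges: [-163.93, 163.93], [-17.29, 119.83], [-79.2, 71.16], [3.27, 140.29], [-89.18, 269.18], [5.43, 117.66], [-154.24, 154.24]. Speed limits (degrees/s): [147.25, 147.25, 180, 180, 180, 180, 180].

INTERFACE

Orientations are given as [roll, pitch, yaw] about the fixed x, y, z axes, in that order (R = Rz(yaw) Ry(pitch) Rx(roll)).
In Python, from cell import env gives the robot as it stands. The module is installed in compiled form; this text tells all that it offers.
- The arm moves only by the tool move_arm, never from a script. Its argument "steps" is a list of rows, each a list of 2 entries, a list of its own where there are three numbers: the shift along the tool's x, y, z in m, then the turn about the tool's z in rad. A call has 1 to 20 rows; each row is the pose to reach, as a shift and turn from the pose commanded when the call began, along the tool's axes at that moment; what a row does not reach only later rows make up. A row lasts 1/8 s, in which the tool goes at most 62.5 mm and 10.7 degrees, less where a joint would pass 70% of its speed; a pose out of reach is approached as far as the arm can. A call with a gripper value outside its range is refused whole. "hand" is the closure, from -1 (fully open) to 1 (shut), set as the call begins (left out, the last holds). The fingers move at their own pace and stop on an object; "squeeze" is the grip in N (left out, the last holds). Time passes only in rows, so rows that repeat a pose let the fingers close. It gives the time, the measured TCP pose, the force and the opening at its end, in the units of the state.
- env.get_obs(): the state, without advancing time (a new reading comes with each control period).
- env.read_camera(name): name is "scene" or "top" or "wrist"; returns (picture, depth): 480x640x3 uint8, red, green, blue; 480x640 float32, m along the optical axis (not along the pixel's ray), 0 where there is no reading.
- env.calibration(name): a dict with "intrinsics" (3x3 intrinsics, pixels), "D" ([k1, k2, p1, p2, k3] as OpenCV has them; the pictures are not rectified), "position" and "orientation" of the camera in the world; the wrist camera has in their place "mount" (4x4, takes a point from camera to tool coordinates, whose origin is the TCP and whose axes are the flange's). Camera axes: x right, y up, looking along -z (the intrinsics and any distortion apply to the point x, -y, -z); pixel columns grow to the right and rows downward; lengths in m; the calibration is good to about 2 mm. A picture is of the moment at which its call begins: read the wrist's pose just before it. calibration takes no time and is no camera call.
- env.sign_off(): hands the job in, once; it reports no verdict.
Trained networks look in the newest picture that a camera, given by its name, has taken for a name from the list of things; names that differ only in an ending like _2 or _b are one class to them, and where a whole thing is asked for, a point or a joint stands for the part that bears it (a point fixed in the world has none). Each returns a list of dicts, best first, with "conf" (0 to 1); they miss things now and then, are a little off and sometimes report something else, mostly with a low value. They report only what shows in the picture. A call takes as long as a camera call. They do not tell look-alikes from the thing itself.
- env.cut_out(camera, query): "region" (480x640 bool, what is visible of it) and "uv" ([column, row] in pixels, amid what is visible of it).
The state is a dict: "time_s": time; "qpos": joint angles; "joint_velocities": joint speeds; "effort": joint torques, N m; "tool_pos": TCP position; "tool_rot": TCP orientation; "force": force on the tool from outside, world axes, zero at the start; "wrist_torque": the same for the moment, N m; "grip_width": finger opening in m.
Only numpy, scipy, OpenCV 4.12 (cv2) and the standard library are available. Lean on these libraries where they do the work, as an engineer would, in place of code of your own. Each camera call takes 0.05 s, during which the arm holds its last target. There are 200 camera calls.

TASK

With a fingertip laid lightly on top, stroke the rim of the wide knurled locking ring, at the robot-side end of the tube in the bench holder, again and again to loosen it (the top of the rim goes to the robot's left). It starts less than a sixth of a turn past tight: stop when it is two full turns from tight, its groove in line with the line on the sleeve behind it for the second time. Pinch and lift nothing, and leave the narrow ring at the far end and the things round the holder as they are.

Things in the scene. Friction and masses are not known exactly. Their poses are not given: they have to be found in the camera images.
- lock_ring (a joint): turn of the wide locking ring, rad: bright metal, knurled, 48 mm in diameter, 24 mm wide along the tube. 0 = tight, its one dark groove (5 mm wide) straight up, in line with the dark line on top of the sleeve behind it. Grows as it loosens (rim's top goes to +y of point ring_crown); two turns = 12.57. Starts at 0 to 0.9, range 0 to 20. Friction drives it; resists with 1 N, stays where left.
- ring_crown (a point): top of the locking ring's rim, midway along its width, 109 mm above the worktop. x runs along the tube to the far end, y to the left across it (the way the rim's top must go), z up. The tube axis is 24 mm below. On either side of the ring, 32 mm off the axis, stands a 6 mm guard plate whose top is 21 mm below this point. Nothing on the holder is higher than this point.
- carriage (a joint): how far the tube with its rings is pressed down on its springs, in m: 0 = up (free), 0.008 = on its stop. It yields from about 2 N (about 5 N at 4 mm, 8 N at 8 mm), then is rigid, and springs back when let go. Pressing the ring 3 to 5 mm down gives grip enough to turn it.
- holder: grey base plate of the holder, 170 x 90 x 12 mm, fixed to the worktop; origin at the middle of its underside, x along the tube (locking ring at x = -58 mm, narrow ring at x = +50 mm), z up. It does not move.
- focus_rim (a point): a point on the rim of the narrow far ring (44 mm in diameter, 12 mm wide, knurled, without groove), which turns with it; it must stay as it is.
- eyepiece: black eyepiece, 34 mm in diameter, 43 mm high, standing loose about 11 cm to the left of the holder's middle; origin at the middle of its underside
- objective: microscope objective, 26 mm in diameter, 41 mm high, standing loose about 11 cm to the right of the holder's middle; origin at the middle of its underside
- test_block: hexagonal metal block, 52 x 59 x 12 mm, lying loose left of the far end of the holder; origin at the middle of its underside
There are look-alikes about, which are no part of the job. Of the things that look like the holder, the largest one is meant.

How it is judged:
By the outcome, as a careful person would: the job done as asked, in the order asked, and still so for the second after the job is handed in, with the robot touching nothing.
It also fails if it takes over 67 s, if anything falls off the work surface, if the arm or the gripper's body presses on something with over 40 N, if the wrist force passes 120 N, or if a joint passes its speed limit or range.

## Working session

There is one attempt and no reset: what is moved stays moved. The work goes in short steps, Python scripts to look and compute and a tool call to move; the robot and the scene stay as the last step left them, time stands still between calls to the robot, and variables do not carry over. Pictures are saved under pics/ and viewed, about 8 in all and at most 12, crops included, and the job is handed in when it is done.

Besides the shell and the picture viewer there is one more tool, called after "Call:" by a JSON object that holds its "name" and its "arguments", one argument or row to a line. move_arm: Moves the arm, as the interface text tells. Its arguments: {"type":"object","properties":{"steps":{"type":"array"},"hand":{"type":"number"},"squeeze":{"type":"number"}},"required":["steps"]}

```bash
mkdir -p pics; cat > h.py <<'E'
import numpy as np, cv2
from cell import env
from scipy.spatial.transform import Rotation as R
def pose(cam):
    c=env.calibration(cam)
    if cam=='wrist':
        o=env.get_obs(); T=np.eye(4); 
        T[:3,:3]=rot(o['tool_rot']); T[:3,3]=o['tool_pos']
        return c, T@np.array(c['mount'])
    T=np.eye(4); T[:3,:3]=rot(c['orientation']); T[:3,3]=c['position']; return c,T
def rot(r):
    r=np.array(r,float)
    return r if r.shape==(3,3) else R.from_euler('xyz',r,degrees=True).as_matrix()
def cloud(c,T,depth):
    K=np.array(c['intrinsics']);v,u=np.mgrid[:480,:640]
    p=cv2.undistortPoints(np.stack([u,v],-1).reshape(-1,1,2).astype(np.float64),K,np.array(c['D'],float)).reshape(480,640,2)
    P=np.stack([p[...,0]*depth,-p[...,1]*depth,-depth],-1)
    return P@T[:3,:3].T+T[:3,3]
E
python3 - <<'E'
from h import *
o=env.get_obs();print({k:np.round(v,3) for k,v in o.items()})
for n in ('scene','top'):
    print(n,env.calibration(n))
    c,T=pose(n);im,d=env.read_camera(n);P=cloud(c,T,d);np.savez(n,im=im,d=d,P=P)
    for q in ('holder','lock_ring','focus_rim','eyepiece','objective','test_block'):
        for r in env.cut_out(n,q)[:4]:
            m=r['region']&(d>0)
            print(n,q,round(r['conf'],2),np.round(r['uv']),m.sum(),np.round(np.median(P[m],0),3) if m.any() else'', np.round(np.percentile(P[m],[2,98],axis=0),3).tolist() if m.any() else '')
a=np.load('scene.npz')['im'];b=np.load('top.npz')['im']
cv2.imwrite('pics/a.png',cv2.cvtColor(a,cv2.COLOR_RGB2BGR));cv2.imwrite('pics/b.png',cv2.cvtColor(b,cv2.COLOR_RGB2BGR))
E
```

```text
{'time_s': np.float64(0.0), 'qpos': array([72.598, 18.44 , -4.016, 83.176,  1.296, 78.54 , -3.261]), 'joint_velocities': array([-0.065, -0.045, -0.102,  0.012,  0.021,  0.047,  0.024]), 'effort': array([-0.0000e+00, -4.9129e+01, -4.0500e-01, -3.1253e+01, -6.4000e-02,
        4.4000e-02,  0.0000e+00]), 'tool_pos': array([ 0.203, -0.617,  0.191]), 'tool_rot': array([-1.79889e+02,  6.00000e-03,  1.82120e+01]), 'force': array([ 0.005,  1.284, -0.079]), 'wrist_torque': array([-0.017, -0.002,  0.022]), 'grip_width': np.float64(0.087)}
scene {'intrinsics': array([[623.12663493,   0.        , 311.97748933],
       [  0.        , 623.12663493, 249.48854973],
       [  0.        ,   0.        ,   1.        ]]), 'D': array([-0.07100989,  0.        ,  0.        ,  0.        ,  0.        ]), 'position': array([-0.05169717,  0.70700697,  0.56007861]), 'orientation': array([  58.11035195,   -0.25456433, -131.93950579])}
scene holder 0.97 [287. 277.] 6385 [0.507 0.234 0.038] [[0.461, 0.188, 0.002], [0.623, 0.281, 0.107]]
scene holder 0.96 [346. 227.] 2467 [0.581 0.041 0.032] [[0.545, 0.008, 0.004], 
[... 1636 characters left out ...]
older 0.56 [407. 190.] 1974 [0.599 0.037 0.05 ] [[0.543, -0.01, 0.001], [0.661, 0.074, 0.078]]
top lock_ring 0.66 [405. 201.] 181 [0.563 0.047 0.075] [[0.551, 0.029, 0.05], [0.575, 0.062, 0.08]]
top lock_ring 0.62 [284. 346.] 162 [0.293 0.276 0.076] [[0.283, 0.261, 0.061], [0.303, 0.291, 0.08]]
top focus_rim 0.6 [295. 305.] 85 [0.368 0.259 0.074] [[0.362, 0.244, 0.01], [0.375, 0.277, 0.079]]
top eyepiece 0.58 [256. 209.] 243 [0.554 0.334 0.041] [[0.538, 0.321, -0.002], [0.573, 0.355, 0.046]]
top objective 0.4 [364. 233.] 147 [0.508 0.117 0.032] [[0.498, 0.104, -0.003], [0.525, 0.127, 0.042]]
top test_block 0.64 [276. 174.] 538 [0.635 0.306 0.012] [[0.61, 0.283, 0.001], [0.661, 0.331, 0.016]]
```

View pics/a.png

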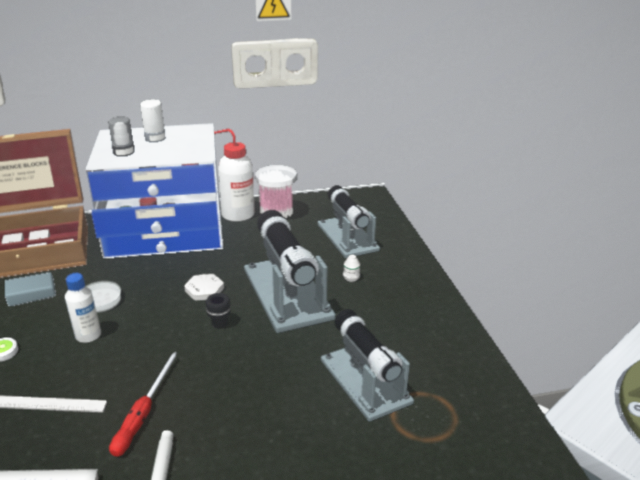

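View pics/b.png

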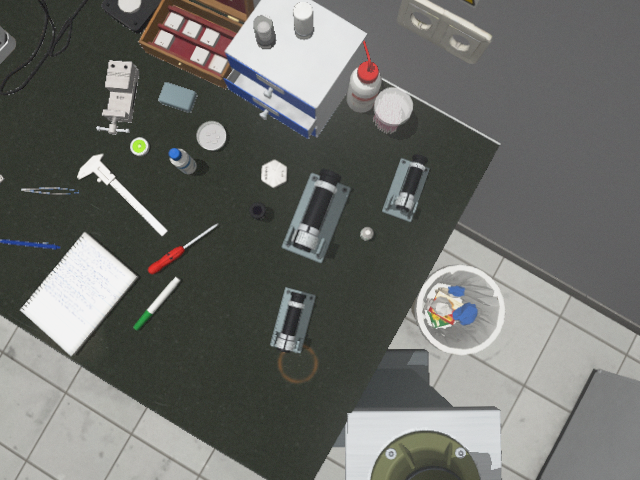

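The look-alikes are three holders. In the scene picture they are at (287,277), (346,227) and (367,373); in the top picture at (316,213), (407,190) and (292,323). The largest, at scene (287,277) / top (316,213), has its ring top at z≈0.109, which matches the description, while the other two reach only 0.079. Next I'll get the axis and check it in a close crop.

```bash
python3 - <<'E'
from h import *
for n in ('scene','top'):
    z=np.load(n+'.npz');P=z['P']
    m=(P[...,2]>0.075)&(P[...,2]<0.13)&(np.abs(P[...,0]-.54)<.1)&(np.abs(P[...,1]-.22)<.07)
    Q=P[m]
    if n=='top': Q=Q[Q[:,2]>.098]
    c=Q[:,:2].mean(0);w,V=np.linalg.eigh(np.cov((Q[:,:2]-c).T));a=V[:,1]*np.sign(V[0,1])
    print(n,m.sum(),c,np.degrees(np.arctan2(a[1],a[0])))
    s=(Q[:,:2]-c)@a;t=(Q[:,:2]-c)@[-a[1],a[0]]
    for lo in np.arange(-.09,.09,.006):
        k=(s>lo)&(s<lo+.006)
        if k.sum()>3: 
            print(np.round(lo,3),k.sum(),'zmax',np.round(np.percentile(Q[k,2],95),4),'t',np.round(np.percentile(t[k],[5,95]),3))
    # base plate
    b=(np.abs(P[...,2]-.012)<.005)&(np.abs(P[...,0]-.54)<.12)&(np.abs(P[...,1]-.22)<.08)
    print('plate',cv2.minAreaRect((P[b][:,:2]*1000).astype(np.float32)))
a=np.load('scene.npz')['im'][200:340,230:350];b=np.load('top.npz')['im'][160:270,270:365]
a=cv2.resize(a,(480,560),interpolation=cv2.INTER_CUBIC);b=cv2.resize(b,None,fx=3.3,fy=5.0909*1,interpolation=cv2.INTER_CUBIC)[:560]
b=cv2.copyMakeBorder(b,0,560-b.shape[0],0,0,0)
cv2.imwrite('pics/c.png',cv2.cvtColor(np.hstack([a,b]),cv2.COLOR_RGB2BGR))
print(env.calibration('wrist'))
E
```

```text
scene 2525 [0.52646375 0.23196538] -19.68241466444441
-0.06 218 zmax 0.1011 t [-0.017  0.009]
-0.054 290 zmax 0.1022 t [-0.036  0.029]
-0.048 309 zmax 0.1078 t [-0.033  0.028]
-0.042 143 zmax 0.1088 t [-0.035  0.031]
-0.036 134 zmax 0.1089 t [-0.035  0.031]
-0.03 111 zmax 0.1085 t [-0.035  0.03 ]
-0.024 44 zmax 0.1075 t [-0.036  0.031]
-0.018 57 zmax 0.1068 t [-0.012  0.014]
-0.012 47 zmax 0.1058 t [-0.016  0.015]
-0.006 50 zmax 0.1034 t [-0.012  0.015]
0.0 73 zmax 0.103 t [-0.016  0.015]
0.006 68 zmax 0.1029 t [-0.014  0.015]
0.012 69 zmax 0.1029 t [-0.016  0.015]
0.018 73 zmax 0.103 t [-0.017  0.015]
0.024 61 zmax 0.1032 t [-0.015  0.014]
0.03 61 zmax 0.103 t [-0.016  0.014]
0.036 70 zmax 0.1033 t [-0.015  0.014]
0.042 54 zmax 0.1033 t [-0.017  0.013]
0.048 64 zmax 0.1037 t [-0.018  0.014]
0.054 60 zmax 0.1032 t [-0.016  0.014]
0.06 66 zmax 0.1038 t [-0.017  0.013]
0.066 129 zmax 0.1064 t [-0.026  0.012]
0.072 58 zmax 0.107 t [-0.02   0.012]
0.078 6 zmax 0.103 t [-0.     0.012]
0.084 33 zmax 0.104 t [-0.017  0.007]
plate ((557.3225708007812, 237.3748321533203), (213.83151245117188,
[... 1152 characters left out ...]
te ((557.1617431640625, 252.41949462890625), (161.82318115234375, 168.02011108398438), 68.52079772949219)
{'intrinsics': array([[410.76244071,   0.        , 319.96383528],
       [  0.        , 410.76244071, 235.55458518],
       [  0.        ,   0.        ,   1.        ]]), 'D': array([0.00220074, 0.        , 0.        , 0.        , 0.        ]), 'mount': array([[ 4.79993633e-04,  9.53110629e-01,  3.02621708e-01,
         8.35419907e-02],
       [ 9.99999758e-01, -3.04936890e-04, -6.25714945e-04,
        -5.67948161e-04],
       [-5.04095042e-04,  3.02621935e-01, -9.53110545e-01,
        -1.91339676e-01],
       [ 0.00000000e+00,  0.00000000e+00,  0.00000000e+00,
         1.00000000e+00]])}
```

View pics/c.png

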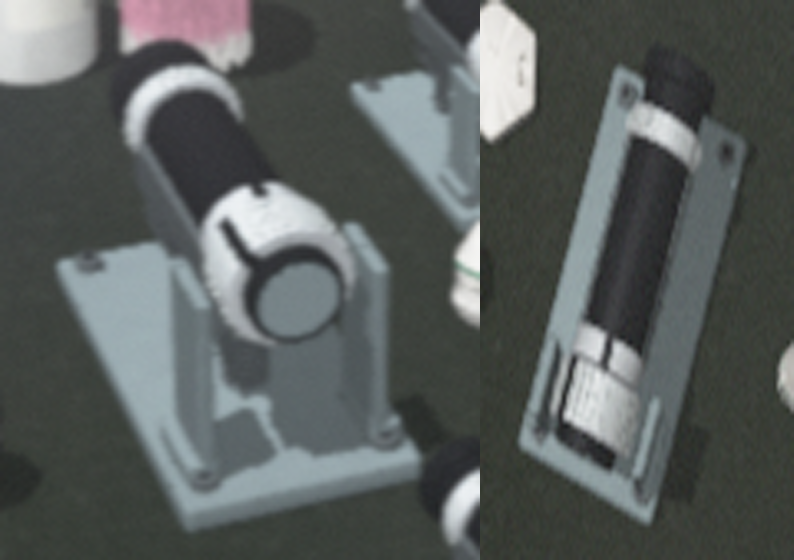

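The crop confirms it. The largest holder's wide ring is in the left crop at (270,240), with its groove left of the top at (240,245), and the sleeve line is at (262,190). In the world frame the crown is at about (0.489, 0.242, 0.109), with the tube axis at yaw −21.6°. I'll go to a hover with yaw 158.4 and the jaws shut.

Call:
{"name": "move_arm", "arguments": {
  "hand": 1,
  "squeeze": 10,
  "steps": [
    [[0.06,-0.04,-0.02],-0.14],
    [[0.12,-0.08,-0.02],-0.28],
    [[0.17,-0.11,-0.02],-0.42],
    [[0.22,-0.14,-0.02],-0.56],
    [[0.27,-0.17,-0.02],-0.7],
    [[0.32,-0.2,-0.02],-0.84],
    [[0.37,-0.23,-0.02],-0.98],
    [[0.42,-0.26,-0.02],-1.12],
    [[0.46,-0.29,-0.02],-1.26],
    [[0.47,-0.34,-0.02],-1.4],
    [[0.48,-0.39,-0.02],-1.54],
    [[0.49,-0.44,-0.02],-1.68],
    [[0.5,-0.5,-0.02],-1.82],
    [[0.51,-0.55,-0.02],-1.96],
    [[0.52,-0.6,-0.02],-2.1],
    [[0.53,-0.65,-0.02],-2.24],
    [[0.54,-0.7,-0.02],-2.35],
    [[0.54,-0.727,-0.02],-2.447],
    [[0.54,-0.727,-0.02],-2.447],
    [[0.54,-0.727,-0.02],-2.447]
  ]
}}

```text
time_s: 3.2
tool_pos: [0.4897, 0.2396, 0.2118]
tool_rot: [-179.9, 0.0, 158.2]
force: [-0.9, -0.4, 0.1]
grip_width: 0.0005
```

```bash
cat >> h.py <<'E'
def look(name=None):
    o=env.get_obs(); print('t',round(o['time_s'],2),np.round(o['tool_pos'],4),np.round(o['tool_rot'],2),'F',np.round(o['force'],2),'w',round(float(o['grip_width']),4))
    c,T=pose('wrist'); im,d=env.read_camera('wrist'); P=cloud(c,T,d)
    if name: cv2.imwrite('pics/'+name+'.png',cv2.cvtColor(im,cv2.COLOR_RGB2BGR))
    return im,d,P,c,T
E
python3 - <<'E'
from h import *
im,d,P,c,T=look('w1')
m=(P[...,2]>0.098)&(P[...,2]<.115)&(np.abs(P[...,0]-.49)<.06)&(np.abs(P[...,1]-.24)<.04)
Q=P[m];c0=np.array([.489,.242]);a=np.array([.930,-.368]);n=np.array([.368,.930])
s=(Q[:,:2]-c0)@a;t=(Q[:,:2]-c0)@n
for lo in np.arange(-.03,.05,.003):
    k=(s>lo)&(s<lo+.003)
    if k.sum()>20:print(np.round(lo,3),k.sum(),np.round(np.percentile(Q[k,2],97),4),np.round(np.percentile(t[k],[2,98]),4))
E
```

```text
t 3.2 [0.4897 0.2396 0.2118] [-1.7991e+02  4.0000e-02  1.5822e+02] F [-0.86 -0.42  0.13] w 0.0005
-0.018 105 0.1022 [-0.0116  0.008 ]
-0.015 110 0.1025 [-0.0123  0.0087]
-0.012 180 0.1054 [-0.017   0.0148]
-0.009 213 0.1079 [-0.02    0.0165]
-0.006 189 0.1081 [-0.0194  0.0167]
-0.003 188 0.1078 [-0.0196  0.0165]
-0.0 195 0.1085 [-0.0195  0.0167]
0.003 184 0.108 [-0.019   0.0169]
0.006 188 0.1081 [-0.0196  0.0167]
0.009 179 0.1081 [-0.0197  0.0167]
0.012 142 0.1077 [-0.0189  0.0167]
0.015 112 0.1053 [-0.0151  0.0121]
0.018 139 0.1054 [-0.016   0.0121]
0.021 130 0.1053 [-0.016   0.0118]
0.024 127 0.1055 [-0.0153  0.0122]
0.027 78 0.1052 [-0.014  0.011]
0.03 92 0.102 [-0.0116  0.0084]
0.033 103 0.1025 [-0.0122  0.0092]
0.036 91 0.1024 [-0.0123  0.0086]
0.039 87 0.1023 [-0.0123  0.0092]
0.042 96 0.1023 [-0.0115  0.0077]
0.045 91 0.1024 [-0.0124  0.0086]
0.048 85 0.1021 [-0.0124  0.0087]
```

View pics/w1.png

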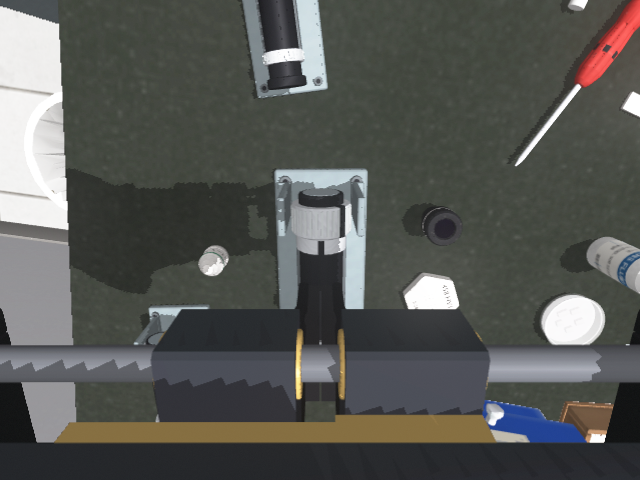

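The wrist view shows the ring at (321,225), with its groove on the left at (343,218). The sleeve line is at (321,247). The refined crown is (0.490, 0.240), so the TCP is directly above it. Next I'll write a groove-angle meter by unwrapping the rim.

```bash
cat >> h.py <<'E'
CR=np.array([.4899,.2402,.109]);A=np.array([.930,-.368,0]);N=np.array([.368,.930,0]);Z=np.array([0,0,1.])
def strip(im,c,T,r,s0,s1,off):
    th=np.radians(np.arange(-85,85.1,.5));s=np.linspace(s0,s1,15)
    ax=CR-.024*Z+off*N
    X=ax+s[:,None,None]*A+r*(np.sin(th)[:,None]*N+np.cos(th)[:,None]*Z)
    q=(X-T[:3,3])@T[:3,:3]*[1,-1,-1]
    uv,_=cv2.projectPoints(q.reshape(-1,3),np.zeros(3),np.zeros(3),np.array(c['intrinsics']),np.array(c['D']))
    uv=uv.reshape(len(s),-1,2).astype(np.float32)
    g=cv2.cvtColor(im,cv2.COLOR_RGB2GRAY)
    return np.degrees(th),np.median(cv2.remap(g,uv[...,0],uv[...,1],cv2.INTER_LINEAR),0)
def dark(th,g,lim=80):
    g=g.astype(float);bg=cv2.medianBlur(g.astype(np.float32)[None],5)[0];w=41
    base=np.array([np.percentile(g[max(0,i-30):i+31],75) for i in range(len(g))]);e=np.clip(base-g,0,None)
    e[np.abs(th)>lim]=0;i=e.argmax();k=np.abs(th-th[i])<10;k&=e>e[i]*.4
    return round(float((th[k]*e[k]).sum()/e[k].sum()),1),round(float(e[i]),0)
def groove(name=None,off=0.):
    im,d,P,c,T=look(name)
    r=dark(*strip(im,c,T,.024,-.007,.008,off));s=dark(*strip(im,c,T,.0225,.018,.026,off),lim=30)
    print('ring groove deg,contrast',r,'sleeve',s);return im,c,T
E
python3 - <<'E'
from h import *
im,c,T=groove()
th,g=strip(im,c,T,.024,-.007,.008,0);print(g[::6].round().astype(int))
th,g=strip(im,c,T,.0225,.018,.026,0);print(g[::6].round().astype(int))
E
```

```text
t 3.25 [0.4898 0.2393 0.2118] [-1.7992e+02  4.0000e-02  1.5818e+02] F [-0.38  0.22  0.16] w 0.0001
ring groove deg,contrast (43.8, 177.0) sleeve (-0.0, 134.0)
[136 139 145 148 155 162 160 157 158 160 160 158 161 162 163 165 165 168
 174 169 170 177 176 172 179 183 177 182 183 186 184 179 178 183 182 172
 175 179 176 170 142  74  52  54  54 169 226 237 237 236 237 237 236 229
 225 223 220]
[132 132 132 132 132 132 132 130 129 132 139 146 150 156 161 164 166 169
 169 172 174 176 179 179 181 181 140  49  45  45  83 167 179 179 178 176
 175 173 170 168 167 221 244 239 232 227 223 202 197 202 211 215 216 216
 216 216 216]
```

Call:
{"name": "move_arm", "arguments": {
  "steps": [
    [[0,-0.015,0.04],0],
    [[0,-0.015,0.085],0],
    [[0,-0.015,0.092],0],
    [[0,-0.015,0.096],0],
    [[0,-0.015,0.0985],0],
    [[0,-0.015,0.0985],0],
    [[0,-0.015,0.0985],0]
  ]
}}

```text
time_s: 4.18
tool_pos: [0.4838, 0.2282, 0.1143]
tool_rot: [180.0, 0.1, 158.4]
force: [-0.4, -0.4, 0.8]
grip_width: 0.0005
```

Call:
{"name": "move_arm", "arguments": {
  "steps": [
    [[0,0,0.002],0],
    [[0,0,0.002],0],
    [[0,0.004,0.002],0],
    [[0,0.008,0.002],0],
    [[0,0.012,0.002],0],
    [[0,0.016,0.002],0],
    [[0,0.016,0.002],0],
    [[0,0.016,0.002],0]
  ]
}}

```text
time_s: 5.18
tool_pos: [0.4892, 0.2427, 0.1114]
tool_rot: [-180.0, -0.0, 158.4]
force: [-0.4, 0.2, -0.8]
grip_width: 0.0002
```

```bash
python3 -c "
from h import *
groove('w2')
import time
o=env.get_obs();print(o['force'],o['tool_pos'])"
```

```text
t 5.17 [0.4892 0.2427 0.1114] [-1.7999e+02 -1.0000e-02  1.5842e+02] F [-0.43  0.25 -0.76] w 0.0002
ring groove deg,contrast (43.3, 162.0) sleeve (-19.0, 19.0)
[-1.30688929 -0.97812558  0.15534564] [0.48917128 0.24264264 0.1114237 ]
```

View pics/w2.png

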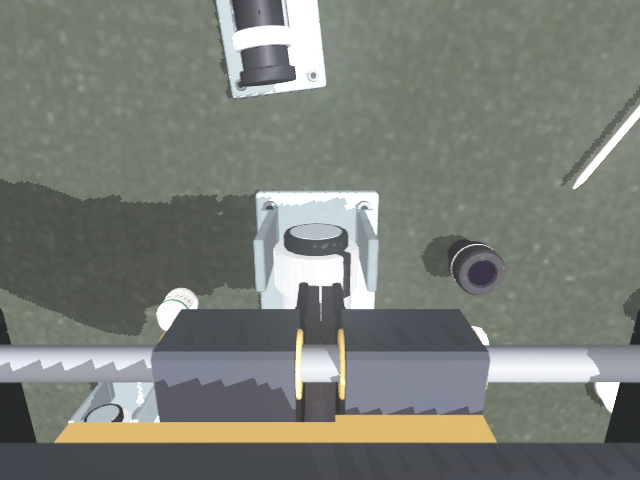

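```bash
python3 - <<'E'
from h import *
im,d,P,c,T=look()
M=np.array(c['mount']);
v,u=np.mgrid[:480,:640]
K=np.array(c['intrinsics'])
C=np.stack([(u-K[0,2])/K[0,0]*d,-(v-K[1,2])/K[1,1]*d,-d],-1)@M[:3,:3].T+M[:3,3]
for r in range(240,320,4): print(r,[(np.round(C[r,k]*1000).astype(int).tolist(),round(float(P[r,k,2]),3)) for k in (290,312,320,332)])
E
```

```text
t 5.22 [0.4892 0.2426 0.1114] [-179.98   -0.    158.41] F [-1.31 -0.98  0.16] w 0.0004
240 [([15, -16, 17], 0.094), ([17, -4, 12], 0.1), ([17, 0, 12], 0.1), ([16, 7, 14], 0.098)]
244 [([13, -16, 16], 0.095), ([15, -4, 10], 0.101), ([15, 0, 11], 0.101), ([15, 7, 13], 0.099)]
248 [([11, -16, 17], 0.094), ([13, -4, 10], 0.102), ([13, 0, 10], 0.101), ([13, 7, 12], 0.099)]
252 [([9, -16, 16], 0.095), ([11, -4, 11], 0.1), ([11, 0, 10], 0.102), ([10, 7, 13], 0.099)]
256 [([10, -15, 8], 0.104), ([9, -4, 9], 0.102), ([9, 0, 9], 0.102), ([9, 7, 10], 0.102)]
260 [([7, -15, 9], 0.103), ([9, -4, 5], 0.107), ([9, 0, 4], 0.107), ([8, 7, 6], 0.105)]
264 [([5, -15, 9], 0.103), ([7, -4, 5], 0.107), ([7, 0, 4], 0.108), ([6, 7, 6], 0.105)]
268 [([3, -15, 9], 0.103), ([4, -4, 5], 0.107), ([4, 0, 5], 0.106), ([4, 7, 5], 0.106)]
272 [([0, -15, 9], 0.102), ([2, -4, 5], 0.107), ([2, 0, 4], 0.107), ([2, 7, 6], 0.106)]
276 [([-2, -15, 8], 0.104), ([-1, -4, 5], 0.106), ([0, 0, 5], 0.107), ([-1, 7, 6], 0.105)]
280 [([-4, -16, 9], 0.103), ([-3, -4, 5], 0.106), ([-2, 0, 5], 0.107), ([-2, 7, 5], 0.107)]
284 [([-6, 
[... 168 characters left out ...]
, 0.147)]
292 [([-12, -16, 10], 0.101), ([10, -3, -35], 0.147), ([-9, 0, 5], 0.107), ([12, 5, -40], 0.152)]
296 [([-14, -16, 9], 0.102), ([10, -3, -40], 0.151), ([-12, 0, 5], 0.107), ([11, 5, -43], 0.154)]
300 [([-18, -16, 13], 0.099), ([10, -3, -43], 0.155), ([-14, 0, 5], 0.106), ([10, 5, -43], 0.155)]
304 [([-20, -16, 12], 0.099), ([10, -3, -46], 0.158), ([-18, 0, 8], 0.103), ([10, 5, -46], 0.158)]
308 [([-23, -16, 13], 0.099), ([10, -3, -49], 0.161), ([-19, 0, 6], 0.106), ([10, 5, -50], 0.161)]
312 [([38, -7, -106], 0.217), ([10, -3, -52], 0.164), ([-22, 0, 7], 0.105), ([10, 5, -53], 0.164)]
316 [([38, -6, -108], 0.219), ([10, -3, -56], 0.167), ([-25, 0, 7], 0.104), ([10, 5, -57], 0.168)]
```

```bash
python3 - <<'E'
from h import *
c,T=pose('scene');im,d=env.read_camera('scene');P=cloud(c,T,d)
o=env.get_obs();Q=(P-o['tool_pos'])@rot(o['tool_rot'])*1000
print(np.round(o['tool_pos'],4),np.round(o['force'],2))
g=im[150:300,220:370];cv2.imwrite('pics/s2.png',cv2.cvtColor(cv2.resize(g,(600,600),interpolation=cv2.INTER_CUBIC),cv2.COLOR_RGB2BGR))
for col in (286,290,294,298,302,306):
    print(col,[(r,*np.round(Q[r,col]).astype(int).tolist()) for r in range(215,275,5)])
E
```

```text
[0.4892 0.2426 0.1115] [-0.04  0.11 -0.18]
286 [(215, -288, -75, 105), (220, -283, -74, 112), (225, -109, -18, 19), (230, -79, -8, 9), (235, -65, -3, 9), (240, -52, 1, 9), (245, -41, 5, 10), (250, -29, 9, 11), (255, -13, 14, 8), (260, -6, 16, 12), (265, 2, 19, 15), (270, 8, 21, 18)]
290 [(215, 3, 12, -62), (220, -7, 9, -49), (225, -4, 10, -43), (230, -6, 10, -34), (235, -66, -10, 11), (240, -49, -4, 8), (245, -36, 0, 8), (250, -20, 6, 7), (255, -8, 10, 7), (260, 3, 13, 7), (265, 9, 15, 11), (270, 6, 15, 21)]
294 [(215, 8, 9, -64), (220, 11, 10, -58), (225, 10, 9, -50), (230, 10, 10, -43), (235, 9, 9, -34), (240, -52, -11, 12), (245, -30, -4, 6), (250, -14, 2, 3), (255, -3, 6, 4), (260, 6, 9, 6), (265, 8, 10, 13), (270, 14, 12, 17)]
298 [(215, 7, 3, -62), (220, 7, 3, -54), (225, 8, 3, -48), (230, 8, 3, -40), (235, 7, 3, -32), (240, -204, -69, 110), (245, -35, -11, 10), (250, -11, -3, 3), (255, 0, 1, 4), (260, 9, 4, 5), (265, 13, 6, 10), (270, 13, 6, 19)]
302 [(215, 8, -2, -62), (220, 9, -2, -55), (225, 8, -2, -47), (230, 8, -2, -39), (235, 7, -2, -31), (240, -206, -77, 112), (245, -189, -71, 112), (250, -12, -9, 5), (255, 3, -4, 3), (260, 6, -3, 8), (265, 14, 0, 11), (270, 14, 0, 19)]
306 [(215, 10, -7, -62), (220, 10, -7, -54), (225, 9, -8, -46), (230, 9, -8, -39), (235, 13, -6, -34), (240, -203, -84, 112), (245, -187, -78, 112), (250, -170, -72, 110), (255, 2, -10, 4), (260, 7, -8, 9), (265, 15, -5, 12), (270, 15, -5, 20)]
```

View pics/s2.png

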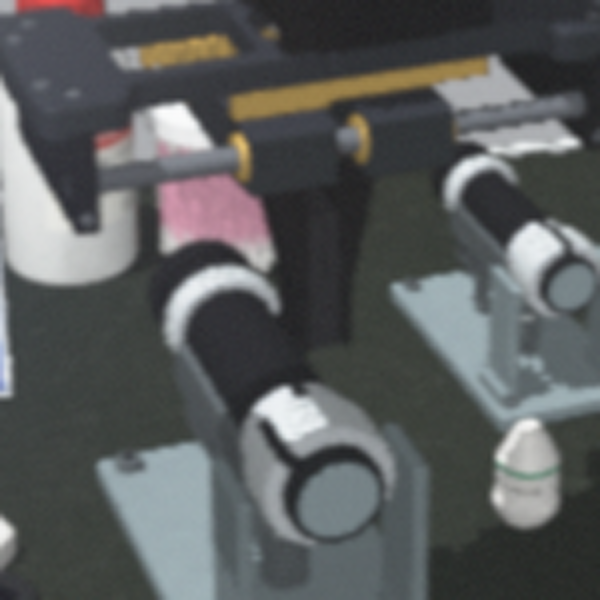

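Both cameras agree: the shut fingers end about 30 mm behind the TCP (tip at (330,340) in the crop), not 8 mm ahead of it. That's why there was no contact. I'll creep down about 32 mm, watching the force.

Call:
{"name": "move_arm", "arguments": {
  "steps": [
    [[0,-0.008,0.01],0],
    [[0,-0.008,0.02],0],
    [[0,-0.008,0.025],0],
    [[0,-0.008,0.029],0],
    [[0,-0.008,0.029],0]
  ]
}}

```text
time_s: 5.95
tool_pos: [0.4861, 0.2355, 0.0822]
tool_rot: [-180.0, -0.0, 158.4]
force: [0.1, 0.2, -0.2]
grip_width: 0.0005
```

Call:
{"name": "move_arm", "arguments": {
  "steps": [
    [[0,0,0.002],0],
    [[0,0,0.004],0],
    [[0,0,0.004],0]
  ]
}}

```text
time_s: 6.32
tool_pos: [0.4864, 0.2354, 0.0786]
tool_rot: [180.0, 0.0, 158.4]
force: [0.7, -0.3, 0.8]
grip_width: 0.0007
```

```bash
python3 - <<'E'
from h import *
im,d,P,c,T=look('w3');o=env.get_obs()
Q=(P-o['tool_pos'])@rot(o['tool_rot'])*1000
for r in range(255,300,4): print(r,[np.round(Q[r,k]).astype(int).tolist() for k in (300,308,314,320,328,334,340)])
E
```

```text
t 6.33 [0.4864 0.2354 0.0786] [1.7999e+02 1.0000e-02 1.5841e+02] F [ 0.72 -0.34  0.77] w 0.0007
255 [[17, -9, -11], [17, -5, -12], [17, -2, -12], [17, 0, -12], [18, 4, -12], [17, 7, -11], [18, 10, -13]]
259 [[17, -9, -16], [17, -5, -16], [18, -2, -17], [18, 0, -18], [18, 4, -17], [17, 7, -17], [18, 9, -17]]
263 [[15, -9, -15], [16, -5, -20], [17, -2, -20], [18, 0, -22], [17, 4, -22], [17, 7, -22], [17, 9, -21]]
267 [[14, -9, -17], [15, -5, -20], [15, -2, -20], [15, 0, -22], [16, 4, -23], [16, 7, -23], [16, 9, -23]]
271 [[11, -9, -15], [13, -5, -19], [13, -2, -20], [14, 0, -22], [14, 4, -23], [14, 7, -23], [14, 9, -23]]
275 [[9, -9, -17], [11, -5, -19], [11, -2, -20], [12, 0, -22], [12, 4, -22], [12, 7, -23], [12, 9, -22]]
279 [[9, -9, -21], [9, -5, -20], [9, -2, -21], [10, 0, -22], [10, 4, -23], [10, 7, -23], [10, 9, -22]]
283 [[12, -8, -30], [9, -5, -24], [9, -2, -25], [9, 0, -25], [9, 4, -26], [11, 6, -30], [11, 9, -30]]
287 [[11, -8, -34], [10, -5, -31], [10, -2, -30], [9, 0, -28], [10, 4, -32], [11, 6, -34], [12, 9, -35]]
291 [[11, -8, -37], [10, -5, -36], [10, -2, -34], [7, 0, -28], [10, 4, -35], [12, 6, -39], [12, 9, -39]]
295 [[11, -8, -41], [10, -4, -39], [10, -2, -39], [5, 0, -28], [10, 4, -38], [11, 6, -41], [12, 8, -42]]
299 [[12, -7, -45], [10, -4, -43], [10, -2, -42], [2, 0, -27], [10, 4, -43], [12, 6, -45], [12, 8, -46]]
```

Call:
{"name": "move_arm", "arguments": {
  "steps": [
    [[0,0,0.002],0],
    [[0,0,0.003],0],
    [[0,0,0.003],0]
  ]
}}

```text
time_s: 6.75
tool_pos: [0.4864, 0.2354, 0.0758]
tool_rot: [180.0, 0.0, 158.4]
force: [0.1, -0.8, 3.1]
grip_width: 0.0007
```

Call:
{"name": "move_arm", "arguments": {
  "steps": [
    [[0,0,0.002],0],
    [[0,0,0.003],0],
    [[0,0,0.003],0]
  ]
}}

```text
time_s: 7.12
tool_pos: [0.4865, 0.2355, 0.0729]
tool_rot: [180.0, 0.0, 158.4]
force: [-1.8, -1.2, 5.8]
grip_width: 0.0003
```

Contact is at TCP z≈0.0775, and I'm now about 4.5 mm deep with 5.8 N. Stroking now.

Call:
{"name": "move_arm", "arguments": {
  "steps": [
    [[0,0.003,0],0],
    [[0,0.006,0],0],
    [[0,0.009,0],0],
    [[0,0.012,0],0],
    [[0,0.014,0],0],
    [[0,0.014,0],0],
    [[0,0.014,-0.012],0],
    [[0,0.014,-0.012],0]
  ]
}}

```text
time_s: 8.12
tool_pos: [0.4918, 0.2484, 0.0852]
tool_rot: [180.0, 0.0, 158.4]
force: [0.4, -0.4, -0.2]
grip_width: 0.0005
```

```bash
python3 -c "
from h import *
im,c,T=groove()
th,g=strip(im,c,T,.024,-.010,-.003,0);print(dark(th,g),g[::6].round().astype(int))"
```

```text
t 8.12 [0.4918 0.2484 0.0852] [1.7997e+02 5.0000e-02 1.5840e+02] F [ 0.41 -0.43 -0.25] w 0.0005
ring groove deg,contrast (49.8, 186.0) sleeve (7.0, 84.0)
(44.3, 184.0) [183 172 173 184 204 225 238 246 247 244 244 243 241 244 245 245 248 246
 249 250 249 249 250 252 249 251 252 245  69  70  70  76  81  81  81 135
 115  82  82  84 110  71  71  71 104 248 255 255 255 255 255 251 200 180
 153 158 168]
```

Call:
{"name": "move_arm", "arguments": {
  "steps": [
    [[0,-0.01,-0.04],0],
    [[0,-0.02,-0.065],0],
    [[0,-0.02,-0.065],0]
  ]
}}

```text
time_s: 8.55
tool_pos: [0.4851, 0.2293, 0.1508]
tool_rot: [180.0, 0.2, 158.3]
force: [0.8, 0.5, -0.3]
grip_width: 0.0006
```

```bash
python3 -c "
from h import *
im,c,T=groove('w4')
th,g=strip(im,c,T,.024,-.010,-.003,0);print(dark(th,g),g[::6].round().astype(int))"
```

```text
t 8.55 [0.4851 0.2293 0.1508] [1.7996e+02 1.7000e-01 1.5832e+02] F [ 0.79  0.5  -0.28] w 0.0006
ring groove deg,contrast (75.7, 89.0) sleeve (-2.3, 156.0)
(74.4, 96.0) [164 169 175 181 189 187 187 188 179 181 183 177 183 189 188 192 196 194
 199 203 193 199 205 209 203 208 212 202 208 204 211 210 208 197 208 205
 198 203 202 193 193 195 193 189 187 188 191 185 202 227 216 175 131 113
 106 102 101]
```

View pics/w4.png

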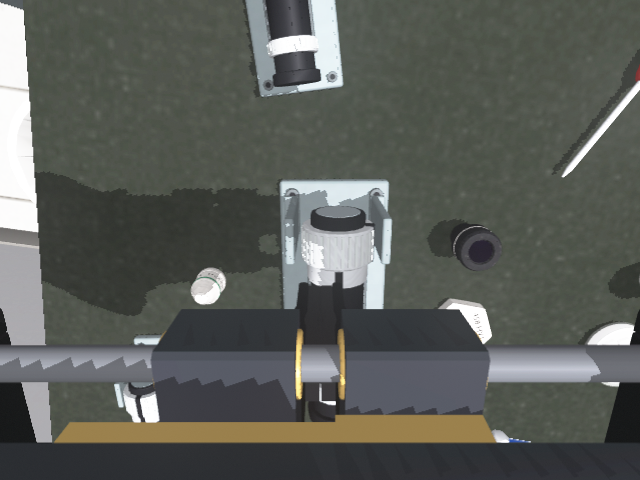

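The ring rolls with the finger: 14 mm of stroke gave ≈33°, and the groove is now at about 77°, at (372,226) in the picture. Now longer strokes of ±15 mm.

Call:
{"name": "move_arm", "arguments": {
  "steps": [
    [[0,-0.003,0.04],0],
    [[0,-0.003,0.065],0],
    [[0,-0.003,0.074],0],
    [[0,-0.003,0.0778],0],
    [[0,-0.003,0.0778],0],
    [[0,0.001,0.0778],0],
    [[0,0.005,0.0778],0],
    [[0,0.009,0.0778],0],
    [[0,0.013,0.0778],0],
    [[0,0.017,0.0778],0],
    [[0,0.021,0.0778],0],
    [[0,0.024,0.0778],0],
    [[0,0.027,0.0778],0],
    [[0,0.027,0.0778],0],
    [[0,0.027,0.0628],0],
    [[0,0.027,0.0628],0],
    [[0,0.012,0.0628],0],
    [[0,-0.003,0.0628],0],
    [[0,-0.003,0.0628],0]
  ]
}}

```text
time_s: 10.98
tool_pos: [0.4827, 0.2243, 0.0862]
tool_rot: [-179.9, 0.0, 158.2]
force: [0.7, -0.4, 0.2]
grip_width: 0.0005
```

Call:
{"name": "move_arm", "arguments": {
  "steps": [
    [[0,0,0.01],0],
    [[0,0,0.015],0],
    [[0,0,0.015],0],
    [[0,0.004,0.015],0],
    [[0,0.008,0.015],0],
    [[0,0.012,0.015],0],
    [[0,0.016,0.015],0],
    [[0,0.02,0.015],0],
    [[0,0.024,0.015],0],
    [[0,0.027,0.015],0],
    [[0,0.03,0.015],0],
    [[0,0.03,0.015],0]
  ]
}}

```text
time_s: 12.48
tool_pos: [0.4953, 0.2569, 0.0725]
tool_rot: [179.8, 0.1, 158.5]
force: [1.9, 2.1, 4.8]
grip_width: 0.0005
```

Call:
{"name": "move_arm", "arguments": {
  "steps": [
    [[0,0,-0.015],0],
    [[0,0,-0.015],0],
    [[0,-0.015,-0.015],0],
    [[0,-0.03,-0.015],0],
    [[0,-0.03,-0.015],0]
  ]
}}

```text
time_s: 13.1
tool_pos: [0.4825, 0.2244, 0.0862]
tool_rot: [-179.9, 0.0, 158.2]
force: [0.4, 0.1, 0.5]
grip_width: 0.0004
```

Call:
{"name": "move_arm", "arguments": {
  "steps": [
    [[0,0,0.01],0],
    [[0,0,0.015],0],
    [[0,0,0.015],0],
    [[0,0.004,0.015],0],
    [[0,0.008,0.015],0],
    [[0,0.012,0.015],0],
    [[0,0.016,0.015],0],
    [[0,0.02,0.015],0],
    [[0,0.024,0.015],0],
    [[0,0.027,0.015],0],
    [[0,0.03,0.015],0],
    [[0,0.03,0.015],0],
    [[0,0.03,0],0],
    [[0,0.03,-0.02],0],
    [[0,0.015,-0.05],0],
    [[0,0,-0.05],0],
    [[0,0,-0.05],0]
  ]
}}

```text
time_s: 15.22
tool_pos: [0.483, 0.2256, 0.1375]
tool_rot: [-179.9, 0.1, 158.3]
force: [-0.4, 0.1, -0.4]
grip_width: 0.0003
```

```bash
python3 -c "
from h import *
im,c,T=groove()
th,g=strip(im,c,T,.024,-.007,.008,0);print(g[::6].round().astype(int))"
```

```text
t 15.22 [0.483  0.2256 0.1375] [-1.7992e+02  8.0000e-02  1.5830e+02] F [-0.41  0.14 -0.38] w 0.0003
ring groove deg,contrast (-46.8, 192.0) sleeve (2.0, 158.0)
[183 186 191 199 205 216 220 212 204 216 213  77  58  58  67 201 251 252
 253 254 239 219 219 220 217 223 222 222 223 218 222 222 213 216 220 219
 207 216 213 201 205 207 203 199 196 199 200 192 195 207 231 235 221 215
 195 187 188]
```

Groove at −47°, i.e. 313° in total (79° per stroke). 407° remain, so four more full strokes and then a look.

Call:
{"name": "move_arm", "arguments": {
  "steps": [
    [[0,0,0.04],0],
    [[0,0,0.058],0],
    [[0,0,0.065],0],
    [[0,0,0.065],0],
    [[0,0.004,0.065],0],
    [[0,0.008,0.065],0],
    [[0,0.012,0.065],0],
    [[0,0.016,0.065],0],
    [[0,0.02,0.065],0],
    [[0,0.024,0.065],0],
    [[0,0.027,0.065],0],
    [[0,0.03,0.065],0],
    [[0,0.03,0.065],0],
    [[0,0.03,0.05],0],
    [[0,0.03,0.05],0],
    [[0,0.015,0.05],0],
    [[0,0,0.05],0],
    [[0,0,0.05],0]
  ]
}}

```text
time_s: 17.52
tool_pos: [0.4827, 0.2243, 0.0863]
tool_rot: [-179.9, 0.0, 158.2]
force: [-0.0, 0.2, 0.8]
grip_width: 0.0003
```

Call:
{"name": "move_arm", "arguments": {
  "steps": [
    [[0,0,0.01],0],
    [[0,0,0.015],0],
    [[0,0,0.015],0],
    [[0,0.004,0.015],0],
    [[0,0.008,0.015],0],
    [[0,0.012,0.015],0],
    [[0,0.016,0.015],0],
    [[0,0.02,0.015],0],
    [[0,0.024,0.015],0],
    [[0,0.027,0.015],0],
    [[0,0.03,0.015],0],
    [[0,0.03,0.015],0],
    [[0,0.03,0],0],
    [[0,0.03,0],0],
    [[0,0.015,0],0],
    [[0,0,0],0],
    [[0,0,0],0]
  ]
}}

```text
time_s: 19.65
tool_pos: [0.4826, 0.2244, 0.0862]
tool_rot: [-179.9, 0.0, 158.2]
force: [-0.1, -0.0, 0.0]
grip_width: -0.0
```

Call:
{"name": "move_arm", "arguments": {
  "steps": [
    [[0,0,0.01],0],
    [[0,0,0.015],0],
    [[0,0,0.015],0],
    [[0,0.004,0.015],0],
    [[0,0.008,0.015],0],
    [[0,0.012,0.015],0],
    [[0,0.016,0.015],0],
    [[0,0.02,0.015],0],
    [[0,0.024,0.015],0],
    [[0,0.027,0.015],0],
    [[0,0.03,0.015],0],
    [[0,0.03,0.015],0],
    [[0,0.03,0],0],
    [[0,0.03,0],0],
    [[0,0.015,0],0],
    [[0,0,0],0],
    [[0,0,0],0]
  ]
}}

```text
time_s: 21.78
tool_pos: [0.4826, 0.2243, 0.0862]
tool_rot: [-179.9, 0.0, 158.2]
force: [-0.2, 0.6, 0.6]
grip_width: 0.0007
```

Call:
{"name": "move_arm", "arguments": {
  "steps": [
    [[0,0,0.01],0],
    [[0,0,0.015],0],
    [[0,0,0.015],0],
    [[0,0.004,0.015],0],
    [[0,0.008,0.015],0],
    [[0,0.012,0.015],0],
    [[0,0.016,0.015],0],
    [[0,0.02,0.015],0],
    [[0,0.024,0.015],0],
    [[0,0.027,0.015],0],
    [[0,0.03,0.015],0],
    [[0,0.03,0.015],0],
    [[0,0.03,0],0],
    [[0,0.03,-0.02],0],
    [[0,0.015,-0.05],0],
    [[0,0,-0.05],0],
    [[0,0,-0.05],0]
  ]
}}

```text
time_s: 23.9
tool_pos: [0.483, 0.2256, 0.1375]
tool_rot: [-179.9, 0.1, 158.3]
force: [0.3, 0.0, -0.3]
grip_width: 0.0005
```

```bash
python3 -c "
from h import *
im,c,T=groove()
th,g=strip(im,c,T,.024,-.007,.008,0);print(g[::6].round().astype(int))"
```

```text
t 23.9 [0.483  0.2256 0.1375] [-1.7992e+02  8.0000e-02  1.5829e+02] F [ 0.25  0.03 -0.3 ] w 0.0005
ring groove deg,contrast (77.4, 44.0) sleeve (2.2, 157.0)
[178 179 183 187 204 216 221 196 202 213 211 218 241 244 234 247 252 251
 253 253 241 219 218 214 222 222 221 223 217 221 222 221 212 220 218 203
 213 215 210 202 208 204 198 198 196 198 194 195 201 212 236 239 229 211
 194 192 188]
```

As expected the groove is out of sight (predicted 629°, i.e. −91°). Next is a half stroke of about 45°.

Call:
{"name": "move_arm", "arguments": {
  "steps": [
    [[0,0.006,0.04],0],
    [[0,0.006,0.058],0],
    [[0,0.006,0.065],0],
    [[0,0.006,0.065],0],
    [[0,0.01,0.065],0],
    [[0,0.014,0.065],0],
    [[0,0.018,0.065],0],
    [[0,0.021,0.065],0],
    [[0,0.024,0.065],0],
    [[0,0.024,0.065],0],
    [[0,0.024,0.05],0],
    [[0,0.024,0.03],0],
    [[0,0.015,0],0],
    [[0,0,0],0],
    [[0,0,0],0]
  ]
}}

```text
time_s: 25.82
tool_pos: [0.4837, 0.2258, 0.138]
tool_rot: [-180.0, 0.1, 158.3]
force: [0.2, -0.4, -0.8]
grip_width: 0.0009
```

```bash
python3 -c "
from h import *
im,c,T=groove()
th,g=strip(im,c,T,.024,-.007,.008,0);print(g[::6].round().astype(int))"
```

```text
t 25.82 [0.4837 0.2258 0.138 ] [-1.7997e+02  1.3000e-01  1.5828e+02] F [ 0.24 -0.41 -0.8 ] w 0.0009
ring groove deg,contrast (-52.8, 188.0) sleeve (1.9, 156.0)
[182 184 188 194 197 203 197 193 160  81  57  57  89 206 248 248 250 252
 252 253 240 211 219 220 217 217 221 222 222 222 214 221 221 219 211 218
 216 201 211 211 204 201 202 201 198 192 193 196 203 225 239 241 231 215
 194 186 190]
```

Call:
{"name": "move_arm", "arguments": {
  "steps": [
    [[0,0.005,0.04],0],
    [[0,0.005,0.058],0],
    [[0,0.005,0.065],0],
    [[0,0.005,0.065],0],
    [[0,0.009,0.065],0],
    [[0,0.013,0.065],0],
    [[0,0.017,0.065],0],
    [[0,0.021,0.065],0],
    [[0,0.024,0.065],0],
    [[0,0.024,0.065],0],
    [[0,0.024,0.05],0],
    [[0,0.024,0.03],0],
    [[0,0.015,0],0],
    [[0,0,0],0],
    [[0,0,0],0]
  ]
}}

```text
time_s: 27.75
tool_pos: [0.4837, 0.2258, 0.1381]
tool_rot: [-180.0, 0.1, 158.3]
force: [-0.5, -0.2, -0.1]
grip_width: 0.0005
```

```bash
python3 -c "
from h import *
im,c,T=groove()
im,c,T=groove()"
```

```text
t 27.75 [0.4837 0.2258 0.1381] [-1.7997e+02  1.4000e-01  1.5828e+02] F [-0.46 -0.25 -0.09] w 0.0005
ring groove deg,contrast (-5.0, 159.0) sleeve (2.0, 156.0)
t 27.8 [0.4835 0.2265 0.1376] [-1.8000e+02  9.0000e-02  1.5833e+02] F [-0.36 -0.35 -0.15] w 0.0005
ring groove deg,contrast (-5.3, 159.0) sleeve (1.9, 157.0)
```

Only 7.1° short of the sleeve line, and the last stroke gave about 2.5° per mm. So one 2.8 mm nudge.

Call:
{"name": "move_arm", "arguments": {
  "steps": [
    [[0,0.012,0.04],0],
    [[0,0.012,0.058],0],
    [[0,0.012,0.065],0],
    [[0,0.012,0.065],0],
    [[0,0.0135,0.065],0],
    [[0,0.0148,0.065],0],
    [[0,0.0148,0.065],0],
    [[0,0.0148,0.065],0],
    [[0,0.0148,0.05],0],
    [[0,0.0148,0.03],0],
    [[0,0.012,0],0],
    [[0,0,0],0],
    [[0,0,0],0]
  ]
}}

```text
time_s: 29.48
tool_pos: [0.4832, 0.2253, 0.137]
tool_rot: [-179.9, 0.1, 158.3]
force: [0.4, 0.3, -0.6]
grip_width: 0.0008
```

```bash
python3 -c "
from h import *
im,c,T=groove()
im,c,T=groove()"
```

```text
t 29.48 [0.4832 0.2253 0.137 ] [-1.7992e+02  8.0000e-02  1.5829e+02] F [ 0.42  0.33 -0.62] w 0.0008
ring groove deg,contrast (0.7, 161.0) sleeve (2.0, 157.0)
t 29.52 [0.4829 0.2258 0.1366] [-1.7993e+02  3.0000e-02  1.5832e+02] F [ 0.11  0.04 -0.13] w 0.0005
ring groove deg,contrast (1.3, 162.0) sleeve (2.2, 159.0)
```

Within about 1°. I'll retreat upward and check with all the cameras.

Call:
{"name": "move_arm", "arguments": {
  "steps": [
    [[0,0.01,-0.04],0],
    [[0,0.014,-0.075],0],
    [[0,0.014,-0.075],0],
    [[0,0.014,-0.075],0]
  ]
}}

```text
time_s: 30.08
tool_pos: [0.4876, 0.2397, 0.2106]
tool_rot: [-179.9, -0.1, 158.4]
force: [-0.8, 0.5, 0.5]
grip_width: 0.0008
```

```bash
python3 - <<'E'
from h import *
im,c,T=groove()
z=np.load('scene.npz');c,T=pose('scene');b,d=env.read_camera('scene');P=cloud(c,T,d)
for q in ('eyepiece','objective','test_block','focus_rim'):
    for r in env.cut_out('scene',q)[:3]:
        m=r['region']&(d>0);print(q,round(r['conf'],2),np.round(r['uv']),np.round(np.median(P[m],0),3))
k=cv2.resize(im[170:290,250:400],(700,560),interpolation=cv2.INTER_CUBIC)
cv2.imwrite('pics/f.png',cv2.cvtColor(k,cv2.COLOR_RGB2BGR))
E
```

```text
t 30.07 [0.4876 0.2397 0.2106] [-1.7993e+02 -8.0000e-02  1.5842e+02] F [-0.83  0.46  0.47] w 0.0008
ring groove deg,contrast (1.3, 138.0) sleeve (-0.1, 135.0)
eyepiece 0.64 [216. 309.] [0.547 0.341 0.036]
objective 0.53 [352. 268.] [0.506 0.122 0.024]
test_block 0.63 [202. 285.] [0.633 0.31  0.012]
focus_rim 0.74 [348. 318.] [0.37  0.262 0.073]
focus_rim 0.72 [270. 220.] [0.592 0.204 0.103]
focus_rim 0.51 [339. 192.] [0.641 0.026 0.073]
```

View pics/f.png

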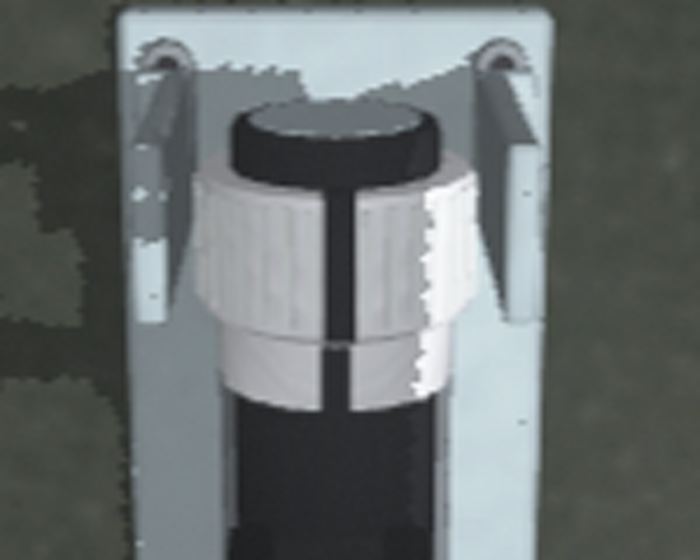

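The final crop shows the ring's groove at (341,265) lined up with the sleeve line at (337,380). The eyepiece, objective and test block are where they were. Handing in.

```bash
python3 -c "
from cell import env
print(env.sign_off())"
```

```text
the job is handed in; nothing more can be done
None
```

I loosened the wide locking ring of the largest holder to two full turns from tight and handed the job in at about 30 s, with the arm clear above the ring. It took light strokes of the shut fingertips, pressing about 5–6 N.

- **Turn:** I tracked the groove from about 44° through 77°, 313° and 667° to 720°. It was out of sight on the underside during some strokes. I bridged those gaps with the measured 79° per stroke, and every later sighting fitted.
- **Alignment:** the last readings put the groove within about 1.5° of the sleeve line (−1.3° and −0.9° near, +1.4° from the higher view). The close crop shows them in line.
- **Surroundings:** the eyepiece, objective and test block were found where they started, within about 1 mm. The narrow ring was never touched. I checked only its position, not its turn, because it has no groove to read.
- **Disagreement:** the shut fingers ended about 30 mm behind the TCP, not 8 mm ahead as the text says. My first approach therefore passed above the ring without touching it. I then set the depth from the cameras and the measured force.

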